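Fit the stop clip and hold the index plunger out

ROBOT

A 6-joint arm with a two-finger parallel gripper is mounted at the origin on the work surface; the furniture and walls round the work are solid. World frame = base frame: x ahead of the robot, y to its left, z up, the work surface at z = 0. Lengths are in m, angles in degrees, forces in N, time in s.
With the tool pointing down it reaches from about 0.3 to 0.75 m from the base axis. Payload 8.5 kg.
Tool frame: the origin (TCP) lies midway between the tips of the shut fingers; the grasp point (between the pads) lies 19 mm behind it; z points along the fingers, y is the direction in which the jaws open and shut (so a half turn about z gives the same grasp; the last joint's range is limited). The gripper opens to 85 mm and grips with 20 to 120 N. Pads are 22 mm wide; open, the fingers measure 114 mm over their backs; the gripper's body (76 mm by 85 mm) begins 54 mm behind the grasp point. The pads swing forward as they close: fully open they stand 13 mm farther back than shut.
Start: joints at [-79.658, 21.807, 74.336, -0, 83.858, -12.336], TCP at [0.212, -0.507, 0.231] pointing down, gripper open.
Joint ranges: [-178.18, 178.18], [-50.72, 133.34], [12.68, 142.11], [-81.47, 261.47], [9.98, 163.14], [-165.26, 165.26]. Speed limits (degrees/s): [136.94, 136.94, 180, 180, 180, 180].

INTERFACE

Orientations are given as a 3x3 rotation matrix whose columns are the frame's x, y, z axes.
In Python, from rig import env gives the robot as it stands.
- The arm moves only by the shell command python3 -m inch 'ROWS' [FORCE]. ROWS is text: rows parted by semicolons, each of 5 numbers parted by spaces: the finger opening in mm, from 0 to 85.4, then the shift along the tool's x, y, z in mm, then the turn about the tool's z in degrees. In form: jaw dx dy dz turn; .... A call has 1 to 10 rows; each row is the pose to reach, as a shift and turn from the pose commanded when the call began, along the tool's axes at that moment; what a row does not reach only later rows make up. A row lasts 1/8 s, in which the tool goes at most 62.5 mm and 10.7 degrees, less where a joint would pass 70% of its speed; a pose out of reach is approached as far as the arm can. A call with a gripper value outside its range is refused whole. The fingers move at their own pace and stop on an object; FORCE is the grip in N (left out, the last holds). Time passes only in rows, so rows that repeat a pose let the fingers close. It gives the time, the measured TCP pose, the force and the opening at its end, in the units of the state.
- env.observe(): the state, without advancing time (a new reading comes with each control period).
- env.get_image(name): name is "scene" or "top" or "wrist"; returns a dict with "color" (420x560x3 uint8, blue, green, red), "range_z" (420x560 float32, m along the optical axis (not along the pixel's ray), 0 where there is no reading), "fov_y" (degrees; the focal length in pixels is half the picture's height over the tangent of half this angle, whatever the lens; pixels are square), "cx", "cy" (the principal point, pixels), "k1" (the pictures are not rectified: a ray, as slopes to the right and down, at radius r is drawn at 1 + k1 r^2 times it, then the intrinsics apply), "R" (3x3) and "t" (3): a world point X has camera coordinates R X + t. Camera axes: x right, y down, z forward; pixel columns grow to the right and rows downward; lengths in m; the calibration is good to about 2 mm. A picture is of the moment at which its call begins.
- env.close_job(): hands the job in, once; it reports no verdict.
The state is a dict: "time_s": time; "q": joint angles; "qvel": joint speeds; "joint_efforts": joint torques, N m; "position": TCP position; "tool_rot": TCP orientation; "ft_force": force on the tool from outside, world axes, zero at the start; "wrist_torque": the same for the moment, N m; "grip_width": finger opening in m.
Only numpy, scipy, OpenCV 4.12 (cv2) and the standard library are available. Lean on these libraries where they do the work, as an engineer would, in place of code of your own. Each camera call takes 0.05 s, during which the arm holds its last target.

TASK

Get the vial shuttle ready to be moved: squeeze the spring clip open, set it down upright over the bare stretch of the shuttle's thin upright edge (beside the carriage) and let it close there as a stop, jaws on both sides of the edge and well down on it. Only then take the black knob of the index plunger on the carriage, pull it straight up as far as it goes, and finish holding it fully up, gripper still closed on it, so that a colleague can slide the carriage. Leave the weigh boat beside it where it lies.

Things in the scene. Friction and masses are not known exactly. Their poses are not given: they have to be found in the camera images.
- shuttle: Fixed vial shuttle: grey base 110 (x) x 260 (y) x 12 mm with rods, index bar and a thin upright edge along y. Origin: centre of underside, z up. Carriage (97 x 100 mm, top 60 mm high) spans y +20 to +120 mm and carries the plunger at (-12, +45) and two vials at (-28, +100) and (+26, +100) mm, tops 106 mm high. On the -y half nothing is higher than 46 mm.
- stop_edge (a point): Point on top of the upright steel edge, 45 mm above the worktop, at the middle of its bare stretch; x across the edge, y along it, z up. The edge is 4 mm thick, stands 33 mm out of the base plate and is bare for 70 mm each way along y (carriage at +70 mm, end of the edge at -70 mm).
- clip: Loose metal spring clip, about 50 g, standing upright on its jaw tips: two arms 24 mm wide (y) on a pivot 34 mm above the tips, jaws below, splayed handles above. Origin: between the jaw tips; z up; x is the direction in which the handles are squeezed and the jaws part.
- clip_mid (a point): Centre of the clip, 40 mm above the jaw tips and 6 mm above the pivot (barrel 5 mm in radius: keep fingertips 8 mm or more above the pivot); axes as the clip. Handles reach 42 mm above this point, 37 mm over their outer faces at the top when closed, 18 mm and parallel when fully squeezed. Set well on the edge, this point is 20 mm above the edge's top (12 to 30 mm is possible).
- clip_arm (a joint): Opening angle: 0 closed (jaws 2.5 mm apart), about 0.06 closed on the edge, 0.4 rad fully squeezed (jaws 15 mm apart at the tips). A spring closes it; squeezing the handles near their middle takes about 4 N at first and 9 N fully open.
- plunger_knob (a point): Centre of the plunger's upright black knob, 25 mm in diameter and 22 mm tall (this point is half-way up it, about 93 mm above the worktop when the pin is seated; the barrel under it ends 15 mm below this point). It moves with the knob; axes as the shuttle.
- plunger (a joint): Lift of the plunger: 0 seated (pin 8 mm deep in its hole), 0.015 m at the upper stop. The spring pulls it down with about 4 N when seated and 9 N at the stop.
- weigh_boat: White square weigh boat, 54 x 54 x 9 mm, lying loose on the worktop: a bystander. Origin under its centre.

How it is judged (in metres and radians):
On the way, in this order (a step that is already met when the one before it is completed fails the run):
1. the clip grips the bare stretch of the upright edge and has been let go (x of clip_mid in the frame of stop_edge between -0.007 and 0.007 m and y of clip_mid in the frame of stop_edge between -0.07 and 0.064 m and z of clip_mid in the frame of stop_edge below 0.032 m and angle between clip_mid's own z axis and vertical below 0.25 rad and angle between the y axis of clip_mid and the y axis of stop_edge, either way round below 0.25 rad and contact force between the fingers and clip below 0.1 N and contact force between clip and shuttle above 1.5 N and value of joint clip_arm below 0.2 rad), for 0.3 s.
2. the plunger is pulled up clear of its hole, in the gripper (all of step 1 and value of joint plunger above 0.011 m and contact force between the fingers and plunger above 1.5 N), for 0.3 s.
At the end, for the whole second after the job is handed in: The clip stands on the bare stretch of the edge, released and closed on it (centre within 7 mm of the edge's middle plane, jaws at least 8 mm down over it, within 0.25 rad of upright and of the edge's line), and the plunger is held by the fingers at rest, at least 11 mm of its 15 mm up (all of step 2 and velocity of joint plunger between -0.01 and 0.01 m/s); the arm keeps its last pose, push and grip.
It fails at once if the plunger is pulled while the clip is not on the edge (value of joint plunger above 0.006 m and not (x of clip_mid in the frame of stop_edge between -0.007 and 0.007 m and y of clip_mid in the frame of stop_edge between -0.07 and 0.064 m and z of clip_mid in the frame of stop_edge below 0.032 m and angle between clip_mid's own z axis and vertical below 0.25 rad and angle between the y axis of clip_mid and the y axis of stop_edge, either way round below 0.25 rad)).
It fails at once if the weigh boat is pushed away (more than 30 mm) (distance of weigh_boat from where it was at the start of the episode above 0.03 m).
It also fails if it takes over 42 s, if anything falls off the work surface, if the arm or the gripper's body presses on something with over 40 N, if the wrist force passes 120 N, or if a joint passes its speed limit or range.

## Working session

There is one attempt and no reset: what is moved stays moved. The work goes in short steps, Python scripts to look and compute and a shell command to move; the robot and the scene stay as the last step left them, time stands still between calls to the robot, and variables do not carry over. Pictures are saved under pics/ and viewed, and the job is handed in when it is done.

```bash
ls; mkdir -p pics; python3 - <<'E'
from rig import env
import cv2,numpy as np
for n in ["scene","top","wrist"]:
    im=env.get_image(n); cv2.imwrite(f"pics/{n}0.png",im["color"]); np.savez(f"pics/{n}0.npz",**im)
    print(n,im["fov_y"],im["k1"],im["R"],im["t"],im["cx"],im["cy"])
o=env.observe();print(o)
E
```

```text
pics
scene 57.624884244979185 -0.018446893593566785 [[-0.80431539 -0.59409127  0.01150272]
 [-0.43736153  0.57879946 -0.68826309]
 [ 0.40223333 -0.55861144 -0.72536998]] [0.31080105 0.29205848 0.69580243] 281.2305721082327 206.9145799775591
top 50.09496489896244 -0.042174783694535194 [[-0.02404228 -0.99936893 -0.0261477 ]
 [-0.99775722  0.02562148 -0.06183912]
 [ 0.06247004  0.0246023  -0.99774356]] [-0.03056544  0.46875893  0.92350027] 280.89279586879724 204.44730960545573
wrist 71.20236422735982 -0.03206451158715267 [[ 3.86021533e-01 -9.22489510e-01 -6.93380485e-04]
 [-8.82573698e-01 -3.69537012e-01  2.90699267e-01]
 [-2.68423254e-01 -1.11604217e-01 -9.56814222e-01]] [-0.54941186 -0.03804359  0.38008807] 277.6882284496561 205.33269907846721
{'time_s': 0.15, 'q': array([-7.96584978e+01,  2.18333606e+01,  7.43700260e+01, -6.24886953e-04,
        8.38584356e+01, -1.23367154e+01]), 'qvel': array([ 0.06324123, -0.09841998, -0.17303746, -0.07836683,  0.0862914 ,
       -0.05916185]), 'joint_efforts': array([ 3.19916660e-03, -4.48627782e+01, -2.31341046e+01, -1.26841537e-04,
        3.84443105e-03,  1.90448804e-05]), 'position': array([ 0.21200414, -0.5072727 ,  0.23086999]), 'tool_rot': array([[ 9.22684304e-01,  3.85556264e-01, -2.04364396e-04],
       [ 3.85556256e-01, -9.22683722e-01,  1.05952692e-03],
       [ 2.19943538e-04, -1.05640283e-03, -9.99999418e-01]]), 'ft_force': array([-0.13006794,  0.8082236 ,  0.28104628]), 'wrist_torque': array([ 0.03371166, -0.02150304,  0.01373215]), 'grip_width': 0.08559822329178743}
```

View pics/scene0.png

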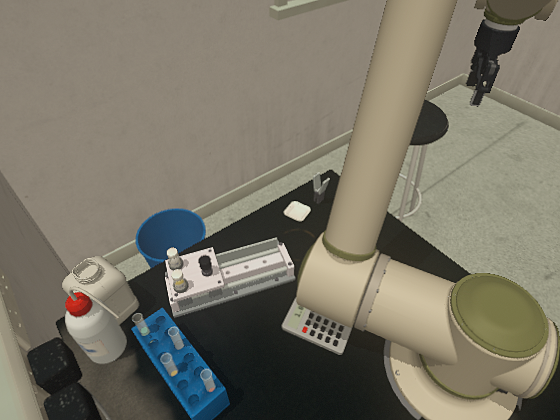

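View pics/top0.png

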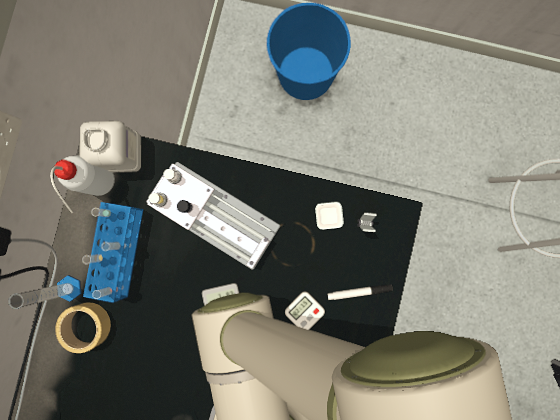

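View pics/wrist0.png

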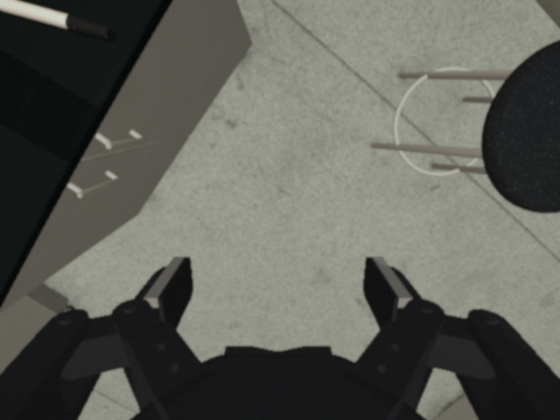

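The top view shows the clip at (368,222), the boat at (329,215), the knob at (184,207), and the bare half of the shuttle around (235,225). Next I'll zoom in and measure from depth.

```bash
cat > h.py <<'E'
import numpy as np,cv2
def cam(im):
    H,W=im["color"].shape[:2]; f=H/2/np.tan(np.radians(float(im["fov_y"]))/2)
    return f
def cloud(im):
    f=cam(im); H,W=im["range_z"].shape
    u,v=np.meshgrid(np.arange(W),np.arange(H)); x=(u-im["cx"])/f; y=(v-im["cy"])/f
    xd,yd=x.copy(),y.copy()
    for _ in range(8):
        s=1+im["k1"]*(x*x+y*y); x=xd/s; y=yd/s
    z=im["range_z"]; P=np.stack([x*z,y*z,z],-1)
    return (P-im["t"])@im["R"]   # R^T(Pc-t)
def proj(im,X):
    f=cam(im); c=np.asarray(X)@im["R"].T+im["t"]; a=c[...,:2]/c[...,2:]
    s=1+im["k1"]*(a**2).sum(-1,keepdims=True)
    return a*s*f+np.array([im["cx"],im["cy"]])
E
python3 - <<'E'
from h import *
im=dict(np.load("pics/top0.npz")); P=cloud(im)
c=im["color"]
a=cv2.resize(c[150:280,140:290],None,fx=5,fy=5,interpolation=cv2.INTER_CUBIC)
b=cv2.resize(c[190:250,300:400],None,fx=8,fy=8,interpolation=cv2.INTER_CUBIC)
cv2.imwrite("pics/ta.png",cv2.resize(a,(690,598)));cv2.imwrite("pics/tb.png",b[:,:800])
s=dict(np.load("pics/scene0.npz"))
cv2.imwrite("pics/sa.png",cv2.resize(s["color"][165:230,270:345],None,fx=8,fy=8,interpolation=cv2.INTER_CUBIC))
cv2.imwrite("pics/sb.png",cv2.resize(s["color"][225:325,150:310],None,fx=5,fy=5,interpolation=cv2.INTER_CUBIC))
# table height check
print(P[300:305,250:260].reshape(-1,3).mean(0), P[240,330])
z=P[...,2]
np.set_printoptions(linewidth=250)
print((z[208:236:1,354:382]*1000).round().astype(int))
E
```

```text
[0.29096489 0.0034757  0.1695931 ] [ 3.91193265e-01 -1.43322053e-01  2.77278258e-04]
[[ -1   0   0  -3   2   2   1  -1   1  -2  -2   2  -1  -3  -2  -2   0  -1  -2  -4   0  -2   1  -4  -2  -3  -1   0]
 [  0  -2  -1  -1   1  -2  -2  -1  -1   2   0   4  -1  -1   1  -2   0   0   0   0   1   0  -3   2  -3  -1   0   0]
 [ -1  -1  -1  -2   0  -1   1  -1  -1  -1   0   0  -4  -4   1  -1  -3   1   1  -2  -4   0  -1   1  -1  -2   1  -4]
 [  2   2  -2   1   3   2   1   0   0  -2   1  -1  -2   1  -3   2  -2  -1  -2  -2  -2  -1  -2   0   1   1   0  -1]
 [  0  -2  -2   1 950  -1  -1   0  -2  -1   0  -2   2  -3  -3   1   1   1  -1   2   1  -2  -1  -2  -2  -1   3   4]
 [  3   2   3   1   1   0  -1  -1  -2   1  77  77  78  81  78  78  81  79  77   1   2  -1   1  -2   2  -2  -1   2]
 [  0   1  -1  -2  -1   2  -1  -2   2  74  79  81  80  78  77  80  81  81  79  81  78  79  -2   0  -1   0   2  -1]
 [  1   0  -2  -1  -3  -2  -1  -3  64  74  78  79  80  82  80  80  81  80  80  81  75  82   1  -1  -1  -2  -4  -4]
 [  4  -1   1  -2   0   2   0   0  65  70  69  70  68  71  72  70  75  74  73  75  75   2  -1  
[... 1505 characters left out ...]
  -1   0]
 [ -3   1   1   2   3  -1  -1   0  77  78  75  79  79  80  80  80  79  79  78  80  80   0   0   0  -3   0  -2   1]
 [  0  -3   0  -3   0  -2   2  -1  -2  -1  77  79  80  76  77  76  79  80  79  79  80   0   2   0  -2   3  -1  -2]
 [  1   0  -3  -1   0  -3  -1   0   0   0  -1  -1  -1  -3   0   2   1   2  -1   0   1   1  -2  -2  -1  -4   0  -1]
 [ -1  -2   0  -2  -2  -1  -1   1   0   1   0   3  -1   0  -3   1   2   0   1  -1  -3   0   0  -1   0   0  -2  -1]
 [  2  -2   0   2   2  -1  -1   1  -1   0   1   0  -1  -1  -1  -3   0   0  -1   0   1   2  -1   0   1  -3   1   1]
 [ -1   1   0   0   1  -2  -3  -3   1   0   0  -3  -4  -1  -2  -2   0   1  -1  -2   0   0   1  -2  -1  -2   0   1]]
```

View pics/ta.png

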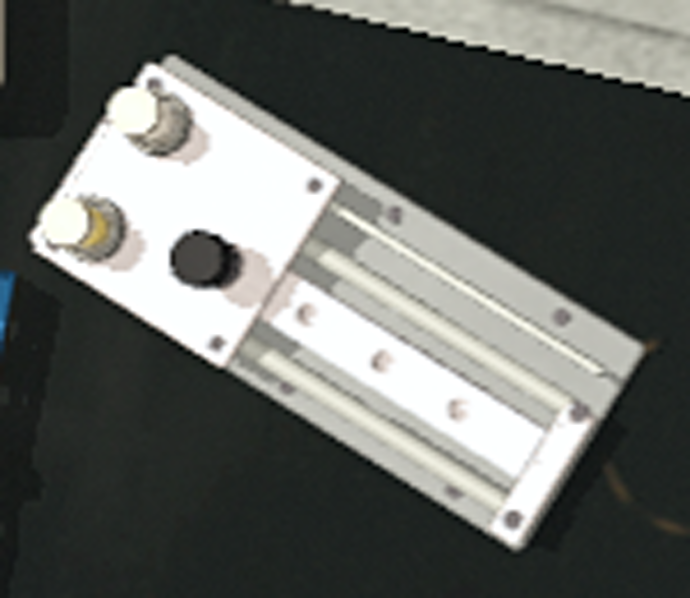

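View pics/tb.png

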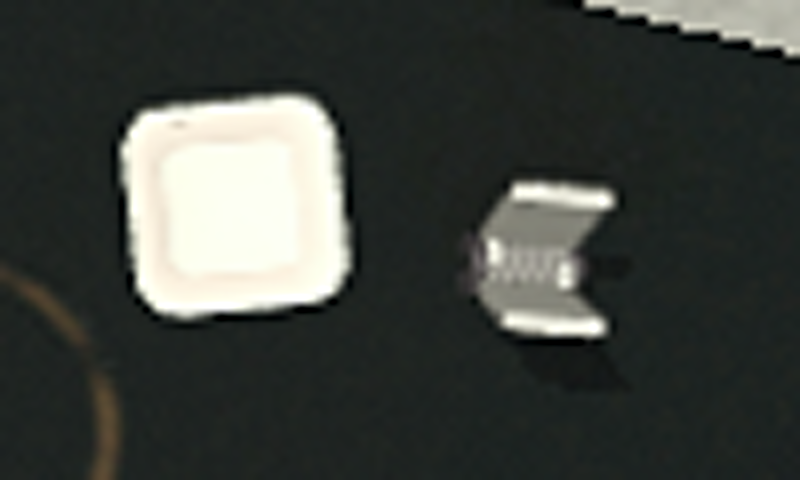

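View pics/sa.png

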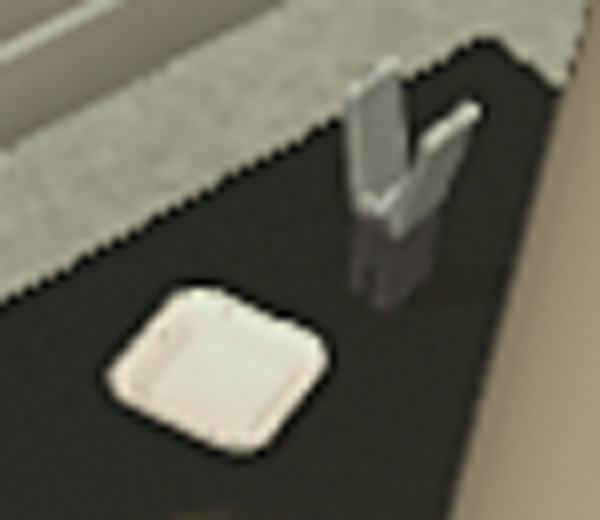

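View pics/sb.png

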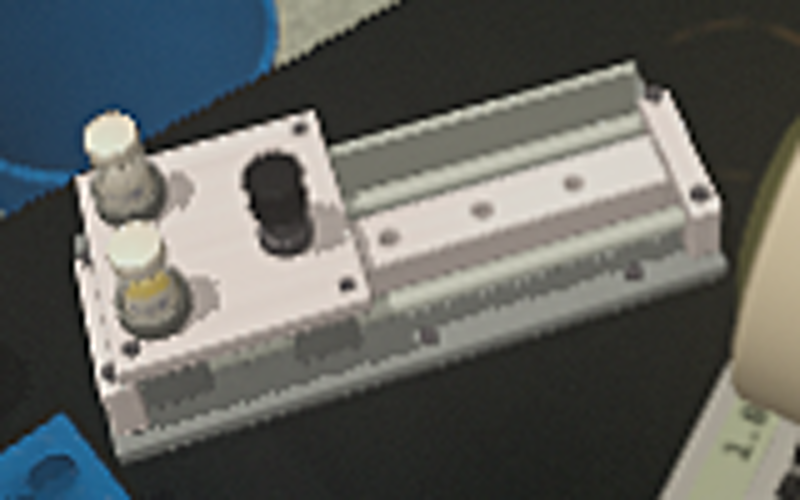

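```bash
python3 - <<'E'
from h import *
np.set_printoptions(precision=4,suppress=True)
for n in ["top","scene"]:
    im=dict(np.load(f"pics/{n}0.npz")); P=cloud(im); z=P[...,2]; c=im["color"].astype(int)
    print(n)
    x,y=P[...,0],P[...,1]
    # clip handles
    m=(z>.072)&(z<.09)&(x>.36)&(x<.47)&(y<-.15)&(y>-.3)
    pts=P[m]; 
    if len(pts):
        print("handle tops",m.sum(),pts.mean(0))
        k=cv2.kmeans(pts[:,:2].astype(np.float32),2,None,(3,50,1e-5),5,cv2.KMEANS_PP_CENTERS)
        print(k[2])
        for l in (0,1):
            q=pts[k[1][:,0]==l]; r=cv2.minAreaRect((q[:,:2]*1000).astype(np.float32)); print(r)
    m=(z>.03)&(z<.09)&(x>.36)&(x<.47)&(y<-.15)&(y>-.3); print("all",cv2.minAreaRect((P[m][:,:2]*1000).astype(np.float32)))
    # boat
    m=(z>.005)&(z<.02)&(x>.33)&(x<.48)&(y<-.05)&(y>-.17)&(c.min(-1)>150); print("boat",m.sum(),cv2.minAreaRect((P[m][:,:2]*1000).astype(np.float32)))
    # knob
    m=(z>.08)&(z<.12)&(c.max(-1)<90)&(x>.3)&(x<.5)&(y>.05)&(y<.2); print("knob",m.sum(),P[m].mean(0),np.median(z[m]))
    mm=m&(z>.1);print(P[mm].mean(0),cv2.minEnclosingCircle((P[mm][:,:2]*1000).astype(np.float32)))
    # shuttle
    # carriage top
    m=(z>.055)&(z<.065)&(c.min(-1)>120)&(x>.25)&(x<.55)&(y>.0)&(y<.3); print("carriage",m.sum(),cv2.minAreaRect((P[m][:,:2]*1000).astype(np.float32)))
    # edge top
    m=(z>.038)&(z<.05)&(x>.25)&(x<.55)&(y>-.1)&(y<.3)
    M=(m*255).astype(np.uint8); cv2.imwrite(f"pics/m{n}.png",cv2.resize(M,None,fx=1,fy=1)) 
    m=(z>.006)&(z<.018)&(x>.25)&(x<.55)&(y>-.1)&(y<.3); print("base",m.sum(),cv2.minAreaRect((P[m][:,:2]*1000).astype(np.float32)))
E
```

```text
top
handle tops 79 [ 0.4256 -0.2121  0.0783]
[[ 0.4105 -0.2103]
 [ 0.4403 -0.214 ]]
((411.05389404296875, -210.59219360351562), (22.968204498291016, 5.817789077758789), 88.12156677246094)
((440.0713806152344, -213.93365478515625), (22.3345947265625, 5.773279666900635), 88.5559310913086)
all ((425.5484619140625, -212.9435577392578), (26.656646728515625, 34.98664474487305), 87.99266052246094)
boat 281 ((443.0639953613281, -141.19561767578125), (54.12904739379883, 53.51591873168945), 5.08851432800293)
knob 134 [0.4643 0.1407 0.1017] 0.10349102138908738
[0.4645 0.1418 0.1038] ((464.8632507324219, 142.0455780029297), 11.751211166381836)
carriage 1812 ((487.27679443359375, 158.25326538085938), (101.29546356201172, 97.47966766357422), 57.41056442260742)
base 3180 ((403.048583984375, 99.7342529296875), (419.4535217285156, 282.6304626464844), 85.63318634033203)
scene
handle tops 56 [ 0.4266 -0.213   0.0779]
[[ 0.4096 -0.2106]
 [ 0.4394 -0.2148]]
((409.11920166015625, -211.75753784179688), (24.02562141418457, 4.996078014373779), 82.81668090820312)
((439.7313232421875, -214.95265197753906), (21.180824279785156, 6.629739761352539), 77.9379653930664)
all ((424.7394714355469, -212.79171752929688), (26.67635726928711, 36.26539993286133), 84.762451171875)
boat 159 ((443.26837158203125, -142.5324249267578), (54.081932067871094, 54.62077713012695), 0.6833810210227966)
knob 140 [0.4616 0.146  0.1001] 0.103793537582448
[0.4633 0.1449 0.1046] ((464.2126159667969, 144.64987182617188), 11.13827133178711)
carriage 1381 ((487.49310302734375, 158.3553924560547), (100.12706756591797, 98.38591766357422), 56.97556686401367)
base 2172 ((376.9434814453125, 170.18971252441406), (360.5460205078125, 261.1904296875), 70.17157745361328)
```

```bash
cat >> h.py <<'E'
def delta(o,target,yaw):
    """tool-frame shift mm and turn deg to reach TCP target with tool y axis at yaw (deg, mod 180)"""
    R=o["tool_rot"]; d=R.T@(np.asarray(target)-o["position"])*1000
    y=R[:,1]; cur=np.degrees(np.arctan2(y[1],y[0])); w=(yaw-cur+90)%180-90
    return d.round(1), round(-w,2)
E
python3 - <<'E'
from h import *
from rig import env
print(delta(env.observe(),[.4255,-.2125,.20],-6))
im=dict(np.load("pics/top0.npz")); P=cloud(im); z=P[...,2]
# edge: in shuttle frame, candidate
a=np.radians(57.2); Y=np.array([np.cos(a),np.sin(a)]);X=np.array([np.sin(a),-np.cos(a)]); O=np.array([.4874,.1583])-.07*Y
for n in ["top","scene"]:
    im=dict(np.load(f"pics/{n}0.npz")); P=cloud(im); z=P[...,2]
    d=P[...,:2]-O; sx=d@X; sy=d@Y
    m=(z>.036)&(z<.055)&(abs(sx-.038)<.014)&(sy>-.13)&(sy<.01)
    q=np.c_[sx[m],sy[m],z[m]]*1000; print(n,len(q)); 
    for lo in range(-130,10,20):
        s=q[(q[:,1]>=lo)&(q[:,1]<lo+20)]; 
        if len(s): print(lo,np.median(s,0),s[:,0].min(),s[:,0].max(),s[:,1].min())
E
```

```text
(array([ 310.6, -189.6,   31.1]), np.float64(-61.32))
top 131
-130 [  34.5275683  -115.58448342   46.03114534] 32.878733664580814 36.26716539438757 -118.91656765868237
-110 [  34.84170156 -100.92290993   44.02904746] 32.71808774897419 36.75810711193059 -109.96452602573034
-90 [ 35.05083746 -80.37725726  44.73035665] 32.86473920541473 36.829894880500426 -89.88702878833695
-70 [ 34.86706282 -59.31289695  44.80089744] 32.882471472379954 36.93170296940876 -69.03099021870749
-50 [ 34.85029886 -39.91318174  44.3883305 ] 33.02222228333946 36.875893239784595 -49.82096196552362
-30 [ 35.04190644 -19.91434902  44.76317032] 33.24807645119461 37.03636655798562 -28.62619368824092
-10 [3.53095748e+01 3.09504886e-02 4.39546797e+01] 33.34022530721802 37.17630821766485 -9.635159945772402
scene 246
-130 [  34.36593986 -115.05813969   42.2156435 ] 31.867072615220156 38.03897754932131 -120.87041757666948
-110 [ 35.18757873 -99.04726314  43.25700707] 32.59142074173543 38.89301349714175 -109.86699800082991
-90 [ 34.69784124 -80.32997595  43.29793351] 33.23714354456808 40.01797367945083 -89.42590571682635
-70 [ 35.19458105 -59.8373214   43.45029238] 33.167594945498436 39.10631603009865 -69.24704478089468
-50 [ 35.11767718 -39.49564896  43.45260655] 32.86914034025126 39.456203444159605 -49.664042537175334
-30 [ 35.29509919 -19.65861095  43.88243723] 33.23488049911869 38.48183592917438 -29.765187974292456
-10 [35.66426782  0.18799974 42.89132258] 33.23730217337586 39.52333128505449 -9.313641387405845
```

```bash
python3 -m inch '85 311 -190 31 -61; 85 311 -190 31 -61; 85 311 -190 31 -61; 85 311 -190 31 -61; 85 311 -190 31 -61; 85 311 -190 31 -61; 85 311 -190 31 -61; 85 311 -190 31 -61; 85 311 -190 31 -61' 20
python3 - <<'E'
from h import *
from rig import env
o=env.observe();print(o["time_s"],o["position"],o["tool_rot"],o["qvel"].round(2),o["ft_force"])
for n in ["wrist","top"]:
    im=env.get_image(n); np.savez(f"pics/{n}1.npz",**im); cv2.imwrite(f"pics/{n}1.png",im["color"])
E
```

```text
time_s: 1.27
position: [0.4252, -0.2133, 0.2003]
tool_rot: [[0.112, 0.994, -0.0], [0.994, -0.112, -0.0], [-0.0, -0.0, -1.0]]
ft_force: [0.4, 1.2, 0.1]
grip_width: 0.0852
1.275 [ 0.42523696 -0.21330165  0.20034511] [[ 1.12497355e-01  9.93652019e-01 -9.72700149e-05]
 [ 9.93652009e-01 -1.12497370e-01 -1.60992129e-04]
 [-1.70912774e-04 -7.85413572e-05 -9.99999982e-01]] [-0.17  0.08  0.01  0.14 -0.03 -0.07] [0.35277722 1.24556229 0.11658714]
```

View pics/wrist1.png

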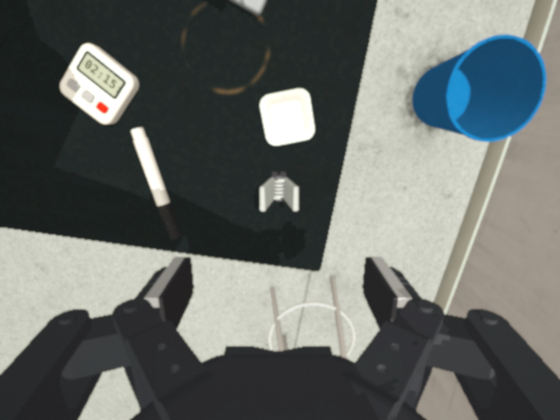

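The wrist view has the clip at (279,193), midway between the fingers and square to them. The boat is beyond it at (287,116).

```bash
python3 - <<'E'
from h import *
from rig import env
for n in ["wrist1","top1"]:
    im=dict(np.load(f"pics/{n}.npz")); P=cloud(im); z=P[...,2]; x,y=P[...,0],P[...,1]
    m=(z>.074)&(z<.09)&(x>.39)&(x<.46)&(y<-.18)&(y>-.25)
    pts=P[m]; print(n,len(pts))
    if len(pts)<5: continue
    k=cv2.kmeans(pts[:,:2].astype(np.float32),2,None,(3,50,1e-5),5,cv2.KMEANS_PP_CENTERS)
    print(k[2],k[2].mean(0)); d=k[2][1]-k[2][0]; print(np.degrees(np.arctan2(d[1],d[0])))
    for l in (0,1):
        q=pts[k[1][:,0]==l]; print(cv2.minAreaRect((q[:,:2]*1000).astype(np.float32)), np.median(q[:,2]))
    m=(z>.004)&(z<.09)&(x>.39)&(x<.46)&(y<-.18)&(y>-.25)
    q=P[m]; print("lowz",np.percentile(q[:,2],[1,5,20,50]))
    m=(z>.03)&(z<.047)&(x>.39)&(x<.46)&(y<-.18)&(y>-.25); print("barrel",P[m].mean(0))
im=dict(np.load("pics/wrist1.npz"));cv2.imwrite("pics/w1z.png",cv2.resize(im["color"][150:230,220:340],None,fx=6,fy=6,interpolation=cv2.INTER_CUBIC))
E
```

```text
wrist1 313
[[ 0.44091487 -0.2137821 ]
 [ 0.41147378 -0.21102223]] [ 0.4261943  -0.21240216]
174.6446
((440.78302001953125, -214.06906127929688), (22.842052459716797, 5.4950480461120605), 84.2947998046875) 0.08030256166667897
((411.6271667480469, -211.6310272216797), (23.728389739990234, 5.46480655670166), 82.7765884399414) 0.08011600037024823
lowz [0.00802986 0.02963338 0.03987515 0.05889962]
barrel [ 0.42626189 -0.21143559  0.04005466]
top1 1
```

View pics/w1z.png

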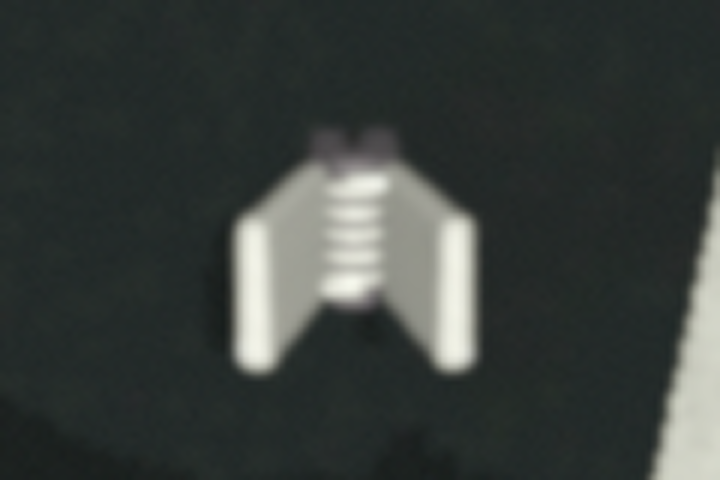

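```bash
python3 - <<'E'
from h import *
from rig import env
print(delta(env.observe(),[.4262,-.2125,.047],-5.9))
E
```

```text
(array([  0.8,   0.8, 153.3]), np.float64(-0.55))
```

```bash
python3 -m inch '85 1 1 50 -0.5; 75 1 1 90 -0.5; 60 1 1 120 -0.5; 55 1 1 140 -0.5; 50 1 1 153 -0.5; 50 1 1 153 -0.5; 48 1 1 153 -0.5; 48 1 1 153 -0.5' 20
python3 - <<'E'
from h import *
from rig import env
o=env.observe();print(o["time_s"],o["position"],o["ft_force"],o["grip_width"])
for n in ["wrist","scene"]:
    im=env.get_image(n); np.savez(f"pics/{n}2.npz",**im); cv2.imwrite(f"pics/{n}2.png",im["color"])
E
```

```text
time_s: 2.38
position: [0.4271, -0.2116, 0.048]
tool_rot: [[0.101, 0.995, 0.001], [0.995, -0.101, -0.001], [-0.001, 0.001, -1.0]]
ft_force: [-0.0, -0.0, -0.3]
grip_width: 0.0478
2.375 [ 0.42711191 -0.21162816  0.04800881] [-0.012704   -0.02043233 -0.27704255] 0.047779655138090106
```

View pics/wrist2.png

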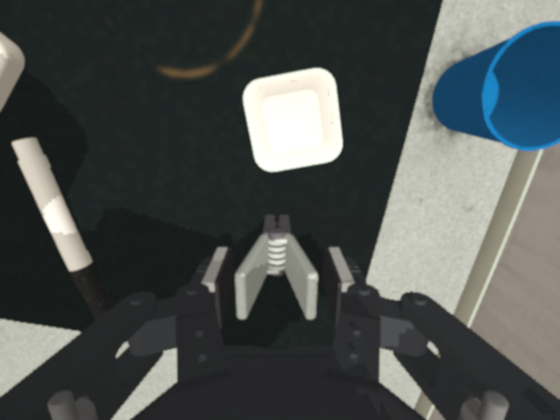

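The clip is centred between the pads (277,265), so I'm closing.

```bash
python3 -m inch '35 0 0 0 0; 28 0 0 0 0; 22 0 0 0 0; 15 0 0 0 0; 5 0 0 0 0; 0 0 0 0 0; 0 0 0 0 0; 0 0 0 0 0' 30
python3 - <<'E'
from h import *
from rig import env
o=env.observe();print(o["time_s"],o["position"],o["ft_force"],o["grip_width"])
for n in ["wrist"]:
    im=env.get_image(n); np.savez(f"pics/{n}3.npz",**im); cv2.imwrite(f"pics/{n}3.png",im["color"])
E
```

```text
time_s: 3.48
position: [0.4252, -0.2112, 0.0485]
tool_rot: [[0.1, 0.995, -0.004], [0.995, -0.1, -0.0], [-0.0, -0.004, -1.0]]
ft_force: [-12.9, -0.1, 22.2]
grip_width: 0.0189
3.475 [ 0.4251556  -0.21116629  0.04853407] [-12.87830389  -0.14242349  22.21509875] 0.018928044767333157
```

View pics/wrist3.png

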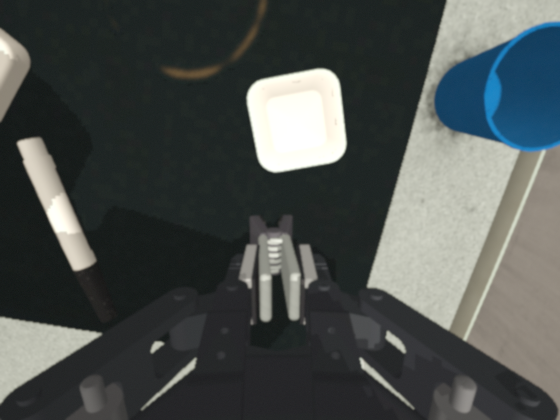

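```bash
python3 -m inch '0 0 0 -5 0; 0 0 0 -15 0; 0 0 0 -40 0; 0 0 0 -70 0; 0 0 0 -100 0; 0 0 0 -100 0; 0 0 0 -100 0'
python3 - <<'E'
from h import *
from rig import env
o=env.observe();print(o["time_s"],o["position"],o["ft_force"],o["grip_width"])
for n in ["wrist","scene"]:
    im=env.get_image(n); np.savez(f"pics/{n}4.npz",**im); cv2.imwrite(f"pics/{n}4.png",im["color"])
E
```

```text
time_s: 4.4
position: [0.4266, -0.2111, 0.1467]
tool_rot: [[0.101, 0.995, -0.001], [0.995, -0.101, 0.001], [0.001, -0.001, -1.0]]
ft_force: [0.7, 0.0, -0.6]
grip_width: 0.0172
4.4 [ 0.4265769  -0.21106595  0.14671039] [ 0.74115946  0.01595416 -0.58828143] 0.017202178813051656
```

View pics/wrist4.png

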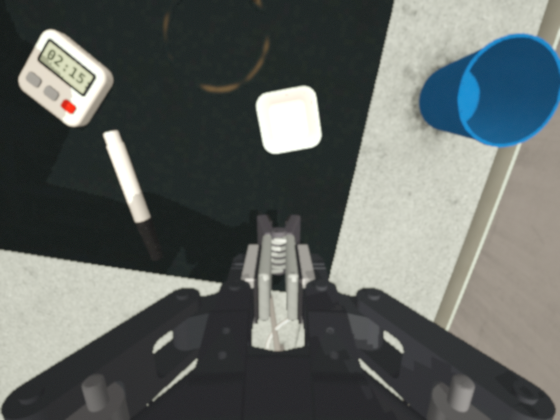

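View pics/scene4.png

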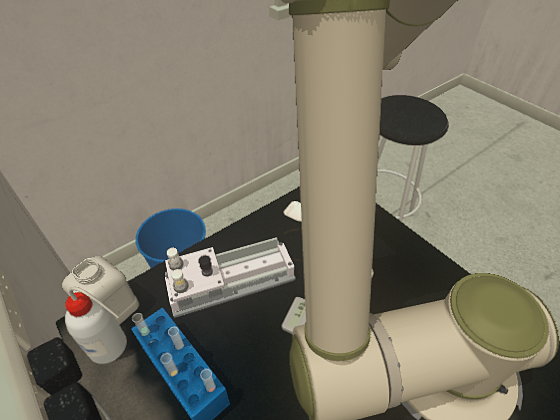

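The clip is held, symmetric, with its handles parallel and its jaws parted at (279,222). Now I'll measure the clip's pose relative to the TCP.

```bash
python3 - <<'E'
from h import *
from rig import env
o=env.observe(); T=o["position"];R=o["tool_rot"]
np.set_printoptions(precision=1,suppress=True,linewidth=250)
im=dict(np.load("pics/wrist4.npz")); P=cloud(im); Q=(P-T)@R*1000
cv2.imwrite("pics/w4z.png",cv2.resize(im["color"][200:350,215:345],None,fx=4,fy=4,interpolation=cv2.INTER_CUBIC))
for r in range(212,325,6): print(r,[tuple(Q[r,c].round(0).astype(int)) for c in (260,266,272,279,286,292,298)])
E
```

```text
212 [(np.int64(-21), np.int64(-18), np.int64(145)), (np.int64(-21), np.int64(-12), np.int64(145)), (np.int64(-21), np.int64(-5), np.int64(145)), (np.int64(-21), np.int64(2), np.int64(146)), (np.int64(-21), np.int64(9), np.int64(145)), (np.int64(-21), np.int64(15), np.int64(145)), (np.int64(-21), np.int64(22), np.int64(146))]
218 [(np.int64(10), np.int64(-12), np.int64(39)), (np.int64(10), np.int64(-8), np.int64(39)), (np.int64(-28), np.int64(-6), np.int64(146)), (np.int64(-28), np.int64(2), np.int64(146)), (np.int64(-27), np.int64(9), np.int64(145)), (np.int64(10), np.int64(10), np.int64(38)), (np.int64(10), np.int64(14), np.int64(38))]
224 [(np.int64(9), np.int64(-11), np.int64(29)), (np.int64(10), np.int64(-7), np.int64(27)), (np.int64(-34), np.int64(-6), np.int64(145)), (np.int64(-34), np.int64(2), np.int64(146)), (np.int64(10), np.int64(5), np.int64(28)), (np.int64(10), np.int64(9), np.int64(28)), (np.int64(6), np.int64(14), np.int64(37))]
230 [(np.int64(6), np.int64(-11), np.int64(28)), (np.int64(10), np.int64(-7), np.int64(17)), (np.int64(12), np.int64(-3), np.int64(13)), (np.i
[... 4190 characters left out ...]
(np.int64(-3), np.int64(9), np.int64(-38))]
314 [(np.int64(-9), np.int64(-8), np.int64(-35)), (np.int64(-10), np.int64(-5), np.int64(-33)), (np.int64(-661), np.int64(-20), np.int64(817)), (np.int64(-759), np.int64(8), np.int64(945)), (np.int64(-758), np.int64(39), np.int64(945)), (np.int64(-10), np.int64(6), np.int64(-33)), (np.int64(-6), np.int64(9), np.int64(-38))]
320 [(np.int64(-791), np.int64(-76), np.int64(946)), (np.int64(-791), np.int64(-49), np.int64(947)), (np.int64(-659), np.int64(-19), np.int64(780)), (np.int64(-791), np.int64(8), np.int64(946)), (np.int64(-626), np.int64(32), np.int64(739)), (np.int64(-13), np.int64(6), np.int64(-33)), (np.int64(-9), np.int64(9), np.int64(-39))]
```

View pics/w4z.png

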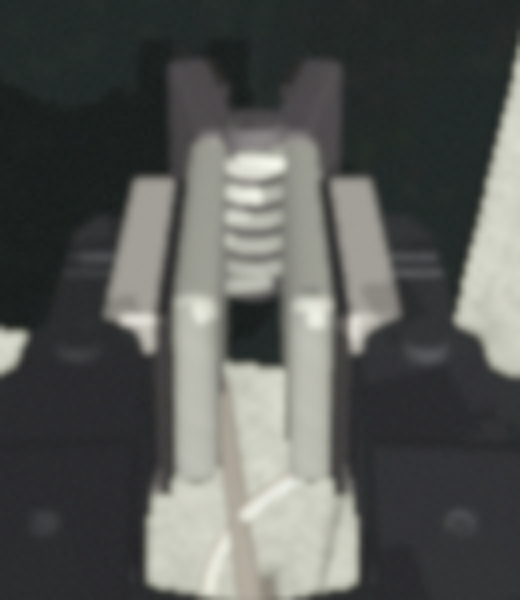

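```bash
python3 - <<'E'
from h import *
from rig import env
a=np.radians(57.); Y=np.array([np.cos(a),np.sin(a)]);X=np.array([np.sin(a),-np.cos(a)]); O=np.array([.4874,.1583])-.07*Y
e=O+.035*X-.05*Y; print(e)
print(delta(env.observe(),[*e,.15],-33.0))
im=dict(np.load(f"pics/top0.npz")); P=cloud(im); z=P[...,2]; d=P[...,:2]-O; sx=d@X*1000; sy=d@Y*1000
m=(abs(sy+50)<12)
for lo in range(-56,58,4):
    s=m&(sx>=lo)&(sx<lo+4); print(lo,s.sum(),np.median(z[s])*1000,z[s].max()*1000)
E
```

```text
[0.45139679 0.03859717]
(array([250.9,  -0.5,  -3.3]), np.float64(27.18))
-56 14 11.95983070989038 14.338804910406568
-52 21 12.231307475847611 16.080562061366553
-48 18 11.518441801594413 15.90874702928835
-44 14 33.46996181510252 37.8659283338539
-40 22 35.85067988702381 39.189687612999116
-36 36 33.11358286622047 36.5754238952269
-32 21 11.519680950518836 14.84031157745565
-28 9 13.021702730801604 15.029876570475427
-24 24 39.1602614702133 43.17810971661187
-20 22 40.08513318507685 42.47652688645554
-16 23 40.776628813719235 42.346067594898265
-12 23 39.932876200661305 43.0644360654853
-8 24 39.70317584991783 43.027099312159855
-4 23 39.712920727484835 42.76997602364065
0 30 13.482955155474713 40.158404625295525
4 21 11.735867038998455 14.650051575273734
8 17 33.977488601014485 36.007898009851175
12 23 35.71370113758795 38.966219745475165
16 27 33.9631685698774 37.388394750803464
20 23 12.070312931656012 16.454083829697023
24 22 12.304963554831689 15.611741260351224
28 21 12.249617857313627 14.515637933710416
32 19 43.92197409396537 45.985280577971906
36 28 12.787075879540172 47.4897123630967
40 22 11.65548800106081 15.961857538672263
44 21 11.650183326259565 15.725296215478808
48 21 11.239059182458318 13.377121163971594
52 22 10.045756954257683 15.889406238513144
56 21 -0.2808210543861102 3.9099532908935757
```

```bash
python3 -m inch '0 50 0 -3 6; 0 105 0 -3 12; 0 160 0 -3 20; 0 215 0 -3 27; 0 245 0 -3 27; 0 251 0 -3 27; 0 251 0 -3 27; 0 251 0 -3 27'
python3 - <<'E'
from h import *
from rig import env
o=env.observe();print(o["time_s"],o["position"],o["ft_force"],o["grip_width"])
for n in ["wrist","scene","top"]:
    im=env.get_image(n); np.savez(f"pics/{n}5.npz",**im); cv2.imwrite(f"pics/{n}5.png",im["color"])
E
```

```text
time_s: 5.5
position: [0.4523, 0.0373, 0.1501]
tool_rot: [[0.543, 0.84, -0.0], [0.84, -0.543, -0.0], [-0.0, -0.0, -1.0]]
ft_force: [0.7, -0.5, -0.3]
grip_width: 0.017
5.5 [0.45232795 0.03733791 0.15010422] [ 0.71083362 -0.53440345 -0.32423207] 0.01704148169314493
```

View pics/wrist5.png

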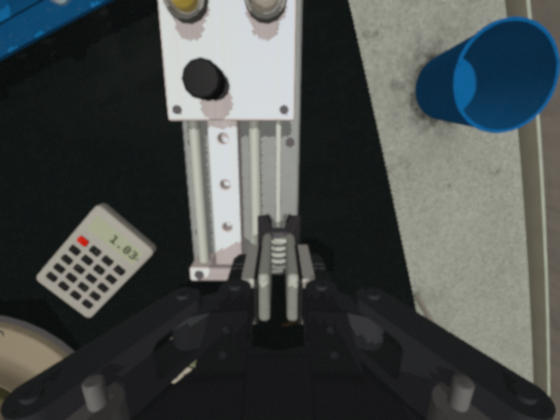

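View pics/scene5.png

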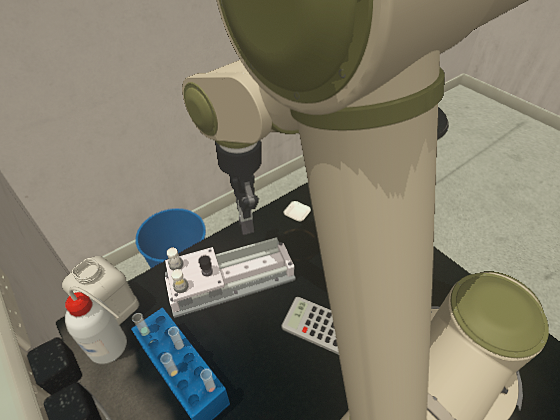

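The wrist view shows the edge as the thin line from (278,122) to (278,212), in line with the clip.

```bash
python3 - <<'E'
from h import *
from rig import env
o=env.observe(); T=o["position"];R=o["tool_rot"]
np.set_printoptions(precision=2,suppress=True,linewidth=200)
im=dict(np.load("pics/wrist5.npz")); P=cloud(im); Q=(P-T)@R*1000; z=P[...,2]
pts=[]
for r in range(124,212,2):
    cs=[c for c in range(262,296) if .038<z[r,c]<.052]
    if cs: q=Q[r,cs]; pts.append([q[:,0].mean(),q[:,1].mean(),q[:,1].min(),q[:,1].max(),q[:,2].mean()])
p=np.array(pts); print(p[::6]); k=np.polyfit(p[:,0],p[:,1],1); print("slope deg",np.degrees(np.arctan(k[0])),"y at x=0",k[1], "height",o["position"][2]*1000-p[:,4].mean())
# jaws
for r in (216,218,220,222,224,226):
    cs=[c for c in range(250,310) if .095<z[r,c]<.125]; q=Q[r,cs]; print(r,q[:,1].min(),q[:,1].max(),q[:,2].mean(), cs[0],cs[-1])
c=np.where(abs(Q[...,2]+34)<1.5); q=Q[c]; q=q[(abs(q[:,0])<16)&(abs(q[:,1])<11)]; print("handles",q.min(0),q.max(0),q.mean(0))
q=Q.reshape(-1,3); q=q[(q[:,2]>5)&(q[:,2]<14)&(abs(q[:,0])<14)&(abs(q[:,1])<4.5)]; print("barrel",q.min(0),q.mean(0),q.max(0))
# carriage near edge
m=(z>.055)&(z<.065); print("carriage near face tool x", np.percentile(Q[m][:,0],2))
E
```

```text
[[ 68.21   0.3   -1.33   1.94 104.73]
 [ 58.65   0.31  -1.34   1.95 104.14]
 [ 48.81   0.32  -1.36   2.   104.67]
 [ 38.8    0.32  -1.37   2.02 104.55]
 [ 28.58   0.33  -1.37   2.04 104.41]
 [ 18.01   0.35  -1.39   2.09 104.78]
 [  7.14  -0.09  -1.41   1.23 105.19]
 [ -3.7   -0.08  -1.42   1.25 104.57]]
slope deg 0.317592666533795 y at x=0 0.022778271145013525 height 45.74467676430102
216 -13.987516637575327 14.338467545883912 42.86899853034301 257 299
218 -13.902742802224918 14.269615087028722 39.138552644745594 257 299
220 -13.928858134754034 14.240841445710982 35.9002321650501 257 299
222 -13.94063563931988 14.371745809126397 32.98996064354249 257 299
224 -14.057016290360338 14.399766085440936 30.26062219652143 257 299
226 -13.998601828482917 14.492633187196917 32.801360548554996 257 299
handles [-13.44 -10.92 -35.49] [ 11.41  10.99 -32.5 ] [ -0.57  -0.09 -33.38]
barrel [-13.92  -4.43   5.49] [0.37 0.03 9.52] [12.08  4.21 13.98]
carriage near face tool x 73.08910715642298
```

Alignment is within about 0.3 mm and 0.3°. Lowering 76 mm puts the TCP at 0.074 and clip_mid at about 0.066.

```bash
python3 -m inch '0 0 0 25 0; 0 0 0 45 0; 0 0 0 55 0; 0 0 0 65 0; 0 0 0 72 0; 0 0 0 76 0; 0 0 0 76 0; 0 0 0 76 0'
python3 - <<'E'
from h import *
from rig import env
o=env.observe();print(o["time_s"],o["position"],o["ft_force"],o["grip_width"])
for n in ["wrist","scene"]:
    im=env.get_image(n); np.savez(f"pics/{n}6.npz",**im); cv2.imwrite(f"pics/{n}6.png",im["color"] if n=="wrist" else cv2.resize(im["color"][150:330,150:350],None,fx=3,fy=3,interpolation=cv2.INTER_CUBIC))
E
```

```text
time_s: 6.65
position: [0.4525, 0.0383, 0.0746]
tool_rot: [[0.542, 0.84, 0.001], [0.84, -0.542, -0.0], [0.0, 0.0, -1.0]]
ft_force: [0.1, -0.0, 0.0]
grip_width: 0.017
6.65 [0.45246848 0.03834541 0.07457794] [ 0.11408428 -0.02863923  0.0358524 ] 0.016951536595937833
```

View pics/wrist6.png

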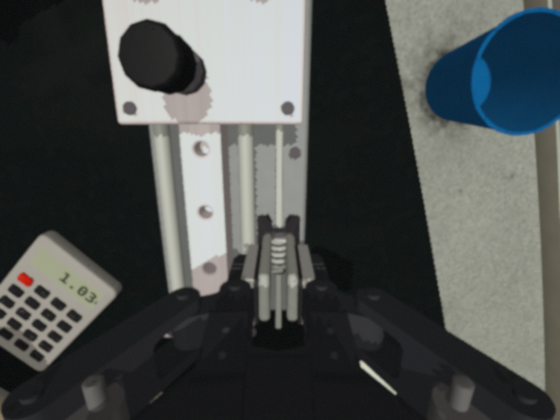

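View pics/scene6.png

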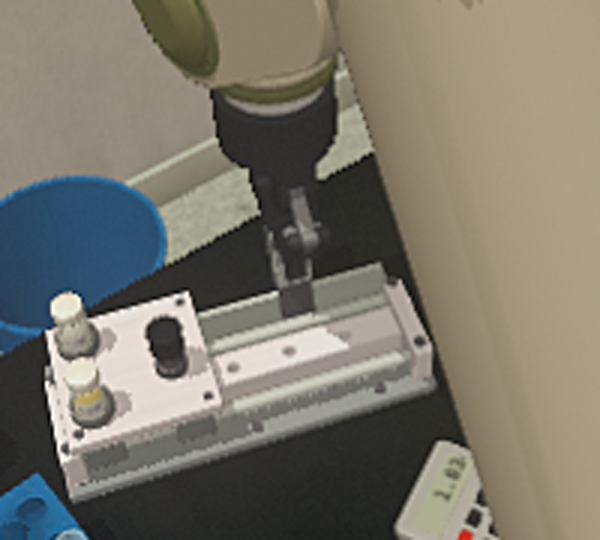

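The jaws straddle the edge (278,225) with no contact force. I'll go 3 mm deeper to allow for the pads' upward swing, then open gradually.

```bash
python3 -m inch '0 0 0 3 0; 20 0 0 3 0; 24 0 0 3 0; 28 0 0 3 0; 32 0 0 3 0; 36 0 0 3 0; 42 0 0 3 0; 48 0 0 3 0; 50 0 0 3 0; 50 0 0 3 0'
python3 - <<'E'
from h import *
from rig import env
o=env.observe();print(o["time_s"],o["position"],o["ft_force"],o["grip_width"])
for n in ["wrist","scene"]:
    im=env.get_image(n); np.savez(f"pics/{n}7.npz",**im); cv2.imwrite(f"pics/{n}7.png",im["color"] if n=="wrist" else cv2.resize(im["color"][150:330,150:350],None,fx=3,fy=3,interpolation=cv2.INTER_CUBIC))
E
```

```text
time_s: 8.0
position: [0.4523, 0.0384, 0.0713]
tool_rot: [[0.542, 0.84, -0.0], [0.84, -0.542, 0.0], [-0.0, -0.0, -1.0]]
ft_force: [-0.5, -1.1, -0.4]
grip_width: 0.05
8.0 [0.45229433 0.03835253 0.07133482] [-0.49539279 -1.09834692 -0.36955522] 0.04999990582250684
```

View pics/wrist7.png

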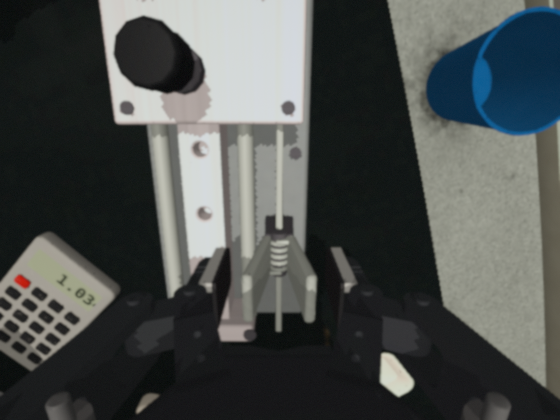

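View pics/scene7.png

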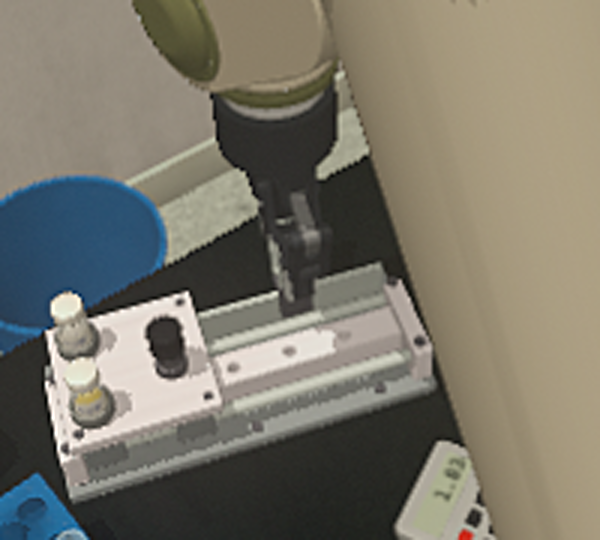

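The clip has closed on the edge at (279,250) and the fingers stand clear on both sides. Next I'll back straight up and check.

```bash
python3 -m inch '52 0 0 0 0; 52 0 0 -20 0; 52 0 0 -60 0; 52 0 0 -110 0; 52 0 0 -110 0; 52 0 0 -110 0'
python3 - <<'E'
from h import *
from rig import env
np.set_printoptions(precision=2,suppress=True,linewidth=200)
o=env.observe();print(o["time_s"],o["position"],o["ft_force"],o["grip_width"])
T=o["position"];R=o["tool_rot"]
for n in ["wrist","top"]:
    im=env.get_image(n); np.savez(f"pics/{n}8.npz",**im); cv2.imwrite(f"pics/{n}8.png",im["color"])
    P=cloud(im); Q=(P-T)@R*1000; z=P[...,2]; c=im["color"].astype(int)
    m=(z>.09)&(z<.115)&(abs(Q[...,0])<20)&(abs(Q[...,1])<22)
    q=np.c_[Q[m][:,:2],z[m]*1000]
    print(n,len(q))
    if n=="wrist" and len(q):
      t=q[q[:,2]>np.percentile(q[:,2],90)-4]
      for s in (t[t[:,1]<0],t[t[:,1]>0]): print("handle",s.mean(0),s.min(0),s.max(0))
    m=(z>.09)&(c.max(-1)<90)&(Q[...,0]>60)&(Q[...,0]<140); print("knob",m.sum(),P[m].mean(0)*1000,cv2.minEnclosingCircle((P[m&(z>.1)][:,:2]*1000).astype(np.float32)),np.median(z[m])*1000)
E
```

```text
time_s: 8.85
position: [0.4519, 0.0384, 0.1807]
tool_rot: [[0.542, 0.84, -0.001], [0.84, -0.542, 0.0], [-0.0, -0.001, -1.0]]
ft_force: [0.3, 0.2, -0.3]
grip_width: 0.052
8.85 [0.45 0.04 0.18] [ 0.33  0.2  -0.29] 0.05203213185541792
wrist 567
handle [ -0.81 -12.68 105.41] [-13.1  -15.   102.37] [ 10.71 -10.04 107.26]
handle [ -0.49  14.12 105.41] [-13.03  11.46 102.45] [ 10.58  16.88 107.42]
knob 1447 [476.25 126.98 188.37] ((476.0596618652344, 126.90611267089844), 30.35139274597168) 105.4283133025711
top 0
knob 2 [486.27  93.48 452.11] ((486.2711181640625, 93.47647094726562), 22.617780685424805) 452.11267663657384
```

View pics/wrist8.png

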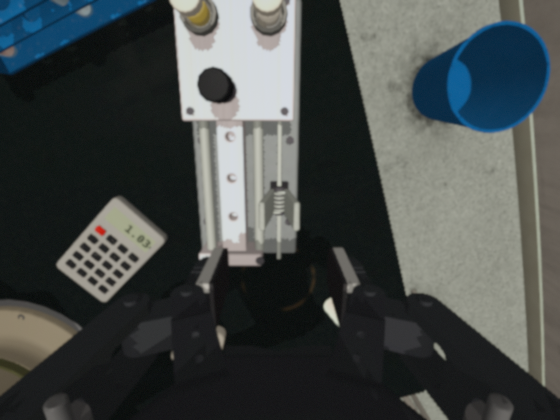

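View pics/top8.png

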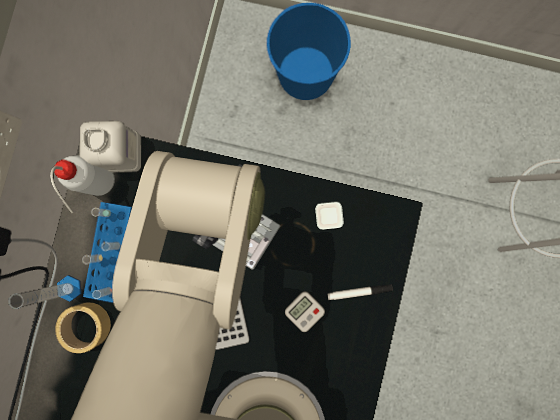

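The clip stands on the edge at (279,205). Its handle tops are at about 106 mm, which puts clip_mid roughly 20 mm above the edge. Now I'll measure the knob at (215,85).

```bash
python3 - <<'E'
from h import *
from rig import env
o=env.observe()
im=dict(np.load("pics/wrist8.npz")); P=cloud(im); z=P[...,2]; c=im["color"].astype(int)
w=np.zeros(z.shape,bool); w[60:110,190:245]=1
m=w&(z>.100)&(z<.109)&(c.max(-1)<90)
print(m.sum(),P[m].mean(0),cv2.minEnclosingCircle((P[m][:,:2]*1000).astype(np.float32)),np.median(z[m]))
k=np.array([.464,.143])
q=cv2.minEnclosingCircle((P[m][:,:2]*1000).astype(np.float32))[0]
print(delta(o,[q[0]/1e3,q[1]/1e3,.18],-33))
E
```

```text
868 [0.46630255 0.14315678 0.10473942] ((466.1916198730469, 143.23597717285156), 11.44735336303711) 0.10480295530107206
(array([ 95.9, -44.6,   0.1]), np.float64(0.18))
```

```bash
python3 -m inch '60 35 -15 0 0; 60 75 -35 0 0; 60 96 -44 0 0; 60 96 -44 0 0; 60 96 -44 20 0; 60 96 -44 50 0; 60 96 -44 80 0; 60 96 -44 100 0; 60 96 -44 100 0; 60 96 -44 100 0'
python3 - <<'E'
from h import *
from rig import env
o=env.observe();print(o["time_s"],o["position"],o["ft_force"],o["grip_width"])
for n in ["wrist"]:
    im=env.get_image(n); np.savez(f"pics/{n}9.npz",**im); cv2.imwrite(f"pics/{n}9.png",im["color"])
E
```

```text
time_s: 10.2
position: [0.4677, 0.1424, 0.0818]
tool_rot: [[0.543, 0.84, 0.0], [0.84, -0.543, -0.0], [0.0, 0.0, -1.0]]
ft_force: [-0.8, -0.6, -0.3]
grip_width: 0.06
10.2 [0.46766322 0.14240546 0.08180942] [-0.76804342 -0.59753051 -0.29231431] 0.059985858387133814
```

View pics/wrist9.png

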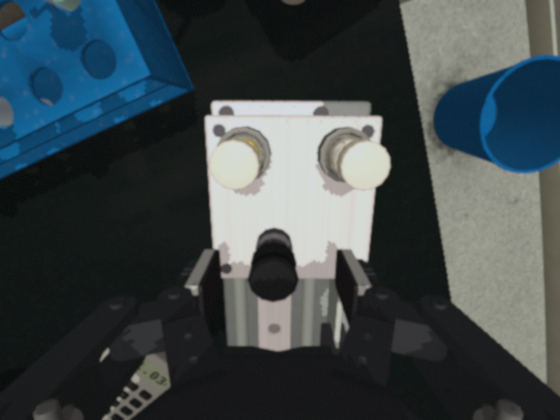

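The knob at (274,275) sits between the pads, about 1–2 mm towards tool −y. I'll nudge that way and close.

```bash
python3 -m inch '60 0 -1.5 0 0; 45 0 -1.5 0 0; 35 0 -1.5 0 0; 28 0 -1.5 0 0; 15 0 -1.5 0 0; 5 0 -1.5 0 0; 0 0 -1.5 0 0; 0 0 -1.5 0 0' 60
python3 - <<'E'
from h import *
from rig import env
o=env.observe();print(o["time_s"],o["position"],o["ft_force"],o["grip_width"])
for n in ["wrist"]:
    im=env.get_image(n); np.savez(f"pics/{n}10.npz",**im); cv2.imwrite(f"pics/{n}10.png",im["color"])
E
```

```text
time_s: 11.25
position: [0.4658, 0.1439, 0.0816]
tool_rot: [[0.542, 0.84, -0.0], [0.84, -0.542, 0.0], [0.0, -0.0, -1.0]]
ft_force: [-3.3, 0.6, 4.2]
grip_width: 0.0231
11.25 [0.46582845 0.14388383 0.08164673] [-3.25006732  0.60882692  4.22373147] 0.023102951918281777
```

View pics/wrist10.png

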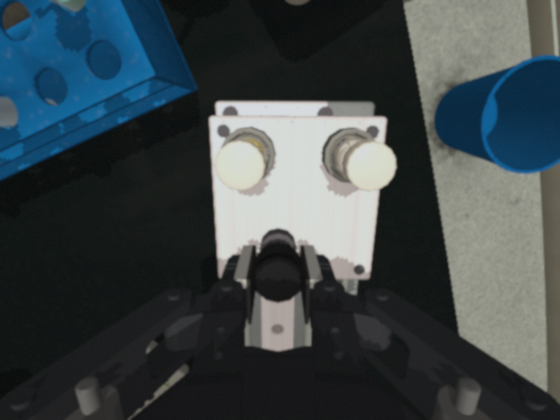

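Firm on the knob at 23 mm. Now I'll pull up slowly.

```bash
python3 -m inch '0 0 0 -3 0; 0 0 0 -6 0; 0 0 0 -9 0; 0 0 0 -12 0; 0 0 0 -14 0; 0 0 0 -14 0; 0 0 0 -14 0; 0 0 0 -14 0' 80
python3 - <<'E'
from h import *
from rig import env
o=env.observe();print(o["time_s"],o["position"],o["ft_force"],o["grip_width"])
for n in ["wrist","scene"]:
    im=env.get_image(n); np.savez(f"pics/{n}11.npz",**im); cv2.imwrite(f"pics/{n}11.png",im["color"] if n=="wrist" else cv2.resize(im["color"][150:330,150:350],None,fx=3,fy=3,interpolation=cv2.INTER_CUBIC))
    P=cloud(im)
    R=o["tool_rot"]; Q=(P-o["position"])@R*1000; z=P[...,2]; c=im["color"].astype(int)
    m=(np.hypot(Q[...,0],Q[...,1])<9)&(c.max(-1)<70)&(z<.14); print(n,m.sum(),np.percentile(z[m],[50,80,95]))
E
```

```text
time_s: 12.3
position: [0.4658, 0.1438, 0.0951]
tool_rot: [[0.542, 0.84, -0.001], [0.84, -0.542, 0.0], [-0.0, -0.001, -1.0]]
ft_force: [-1.5, 5.0, -9.7]
grip_width: 0.0225
12.3 [0.46580317 0.1438314  0.09509786] [-1.49531237  5.00838216 -9.7040857 ] 0.022549265058445383
wrist 1196 [0.11808922 0.11860565 0.11903504]
scene 5 [0.07537374 0.07639422 0.07815996]
```

View pics/wrist11.png

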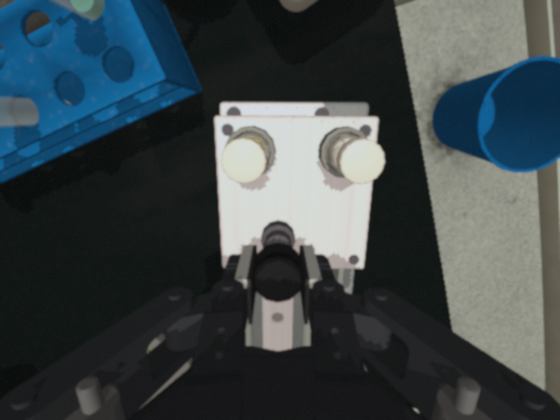

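View pics/scene11.png

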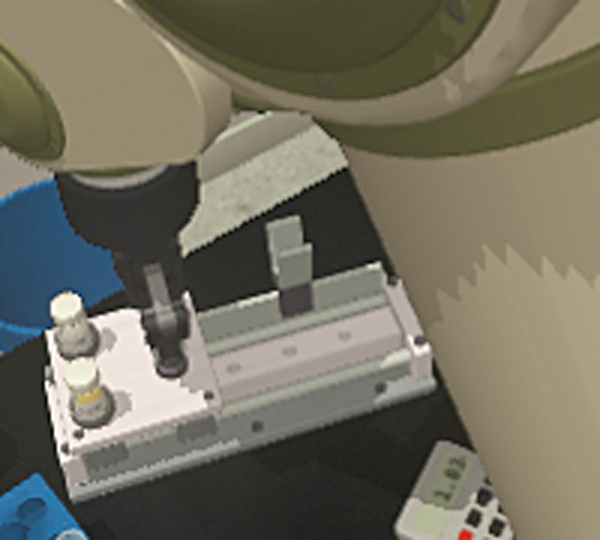

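The knob is up about 13.5 mm with 9.7 N of spring load, and the clip still stands on the edge. I'll ease up the last bit to the stop.

```bash
python3 -m inch '0 0 0 -1 0; 0 0 0 -1.5 0; 0 0 0 -1.5 0; 0 0 0 -1.5 0; 0 0 0 -1.5 0' 
python3 - <<'E'
from h import *
from rig import env
o=env.observe();print(o["time_s"],o["position"],o["ft_force"],o["grip_width"])
E
```

```text
time_s: 13.02
position: [0.4658, 0.1438, 0.0966]
tool_rot: [[0.542, 0.84, -0.001], [0.84, -0.542, 0.0], [-0.0, -0.001, -1.0]]
ft_force: [-0.1, 5.0, -8.9]
grip_width: 0.0225
13.025 [0.46581479 0.14381963 0.09660111] [-0.13176455  4.98238678 -8.93201012] 0.022521015371856048
```

```bash
python3 -m inch '0 0 0 -0.7 0; 0 0 0 -0.7 0; 0 0 0 -0.7 0; 0 0 0 -0.7 0' 
python3 - <<'E'
from h import *
from rig import env
o=env.observe();print(o["time_s"],o["position"],o["ft_force"],o["grip_width"],o["qvel"].round(2))
for n in ["wrist","scene"]:
    im=env.get_image(n); np.savez(f"pics/{n}12.npz",**im); cv2.imwrite(f"pics/{n}12.png",im["color"] if n=="wrist" else cv2.resize(im["color"][150:330,150:350],None,fx=3,fy=3,interpolation=cv2.INTER_CUBIC))
    P=cloud(im); R=o["tool_rot"]; Q=(P-o["position"])@R*1000; z=P[...,2]; c=im["color"].astype(int)
    m=(np.hypot(Q[...,0],Q[...,1])<9)&(c.max(-1)<70)&(z<.14); print(n,m.sum(),np.percentile(z[m],[50,80,95]))
    a=np.radians(57.); Y=np.array([np.cos(a),np.sin(a)]);X=np.array([np.sin(a),-np.cos(a)]); d=P[...,:2]-np.array([.4523,.0384]); 
    m=(abs(d@X)<.025)&(abs(d@Y)<.02)&(z>.095)&(z<.12); print("clip tops",m.sum(), (d@X)[m].mean()*1000,(d@Y)[m].mean()*1000,np.percentile(z[m],90) if m.any() else None)
E
```

```text
time_s: 13.52
position: [0.4658, 0.1438, 0.0969]
tool_rot: [[0.542, 0.84, -0.001], [0.84, -0.542, 0.0], [-0.0, -0.001, -1.0]]
ft_force: [0.8, 5.3, -14.0]
grip_width: 0.0225
13.525 [0.46580018 0.14381948 0.09690833] [  0.83106415   5.32185736 -13.95675986] 0.022459441332732432 [ 0.01  0.   -0.02 -0.01 -0.06  0.01]
wrist 1202 [0.11983796 0.12036943 0.12082588]
clip tops 0 nan nan None
scene 5 [0.0735113  0.07561294 0.0789145 ]
clip tops 117 0.9774018276004663 -2.6214730496647434 0.10649920443993315<stdin>:9: RuntimeWarning: Mean of empty slice.
  ret = ret.dtype.type(ret / rcount)
```

View pics/scene12.png

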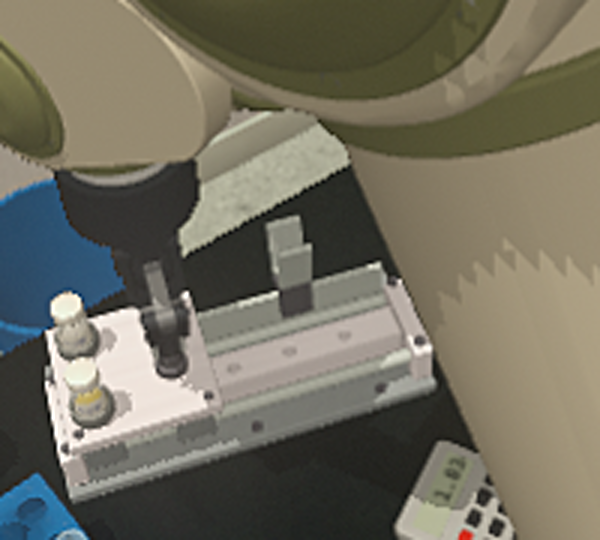

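The pull rose to 14 N while the height barely changed, so the plunger is at its upper stop. The knob top is at 119.8 mm, 15 mm up, and the clip is unmoved. Handing in.

```bash
python3 -c "
from rig import env
print(env.close_job()); o=env.observe(); print(o['time_s'],o['position'],o['ft_force'],o['grip_width'])"
```

```text
the job is handed in; nothing more can be done
None
the job is handed in; nothing more can be done
```

The clip is set as a stop on the edge, and the plunger is held fully up in the closed gripper. I handed the job in at about 13.6 s; the hand-in gives no verdict.

- **Clip:** it closed on the bare stretch about 3 mm from its middle and within about 1 mm of the edge's plane. Its handle tops are at about 106 mm, so clip_mid is about 20 mm above the edge. It had not moved in the last picture, taken after the pull.
- **Plunger:** I pulled the knob straight up until the pull rose from about 9 N to 14 N with almost no further travel, which is the upper stop. The knob top went from 104.8 mm to 119.8 mm, and the arm was at rest, gripping at 80 N.
- **Weigh boat:** I never touched it. The last picture of it in the clear, after the clip was released, shows it where it was at the start. I did not look at it again after the pull.

Two checks disagreed or failed:
- **Knob position:** the wrist camera and the other two cameras differed by about 2 mm, so I closed on a position set from the last wrist picture.
- **Clip height:** the final wrist picture could not see the clip, so its last check comes from the scene camera only.

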